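# Walk a heavy block heater into its bench dock

## Robot

A 6-joint arm with a two-finger parallel gripper is mounted at the origin on a cart in front of the work surface, level with it; the furniture and walls round the work are solid. World frame = base frame: x ahead of the robot, y to its left, z up, the work surface at z = 0. Lengths are in m, angles in rad, forces in N, time in s.
With the tool pointing down it reaches from about 0.3 to 0.775 m from the base axis. Payload 14.6 kg.
Tool frame: the origin (TCP) lies midway between the tips of the shut fingers; the grasp point (between the pads) lies 19 mm behind it (ctrl.grip_depth is the z of the grasp point in the tool frame, in m); z points along the fingers, y is the line along which they close (so a half turn about z gives the same grasp; the last joint's range is limited). The gripper opens to 94 mm and grips with 3 to 60 N. Pads are 16 mm wide; open, the fingers measure 119 mm over their backs; the gripper's body (75 mm by 177 mm) begins 78 mm behind the grasp point.
Start: joints at [-1.278, 0.3, 1.521, -0, 1.321, -0.067], TCP at [0.194, -0.515, 0.205] pointing down, gripper open.
Joint ranges: [-3.03, 3.03], [-0.79, 2.21], [0.23, 2.52], [-1.04, 4.18], [0, 3.07], [-2.55, 2.55]. Speed limits (rad/s): [2.22, 2.22, 2.57, 3.14, 3.14, 3.14].

## Interface

Orientations are given as [roll, pitch, yaw] about the fixed x, y, z axes, in that order (R = Rz(yaw) Ry(pitch) Rx(roll)).
In Python, from station import ctrl gives the robot as it stands. The module is installed in compiled form; this text tells all that it offers.
- The arm moves only by the tool carry_out, never from a script. Its argument "commands" is a list of rows, each a list of 3 entries, a list of its own where there are three numbers: the closure, from 0 (fully open) to 1 (shut), then the shift along the tool's x, y, z in mm, then the turn, a rotation vector about the tool's x, y, z in rad. In form: [[gripper, [tx, ty, tz], [wx, wy, wz]], ...]. A call has 1 to 10 rows; each row shifts and turns the commanded pose from where the row before left it, along the tool's axes as they then stand; what a row does not reach is not made up. A row lasts 1/8 s, in which the tool goes at most 62.5 mm and 10.7 degrees, less where a joint would pass 70% of its speed; a pose out of reach is approached as far as the arm can. A call with a gripper value outside its range is refused whole. The fingers move at their own pace and stop on an object; "squeeze" is the grip in N (left out, the last holds). Time passes only in rows, so rows that do not move let the fingers close. It gives the time, the measured TCP pose, the force, the opening and the grip force at its end, in the units of the state.
- ctrl.get_obs(): the state, without advancing time (a new reading comes with each control period).
- ctrl.camera(name): name is "scene" or "side" or "wrist"; returns a dict with "img" (420x560x3 uint8, blue, green, red), "camera_matrix" (3x3 intrinsics, pixels), "rvec" (rotation vector, rad) and "tvec" (3), from world to camera coordinates, as OpenCV has them. Camera axes: x right, y down, z forward; pixel columns grow to the right and rows downward; lengths in m; the calibration is good to about 2 mm. A picture is of the moment at which its call begins. There is no depth.
- ctrl.hand_in(): hands the job in; it is judged then, once.
Trained networks look in the newest picture that a camera, given by its name, has taken for a name from the list of things; names that differ only in an ending like _2 or _b are one class to them, and where a whole thing is asked for, a point or a joint stands for the part that bears it (a point fixed in the world has none). Each returns a list of dicts, best first, with "score" (0 to 1); they miss things now and then, are a little off and sometimes report something else, mostly with a low value. They report only what shows in the picture. A call takes as long as a camera call.
- ctrl.outline_of(thing, camera): "region" (420x560 bool, what is visible of it).
- ctrl.place_of(thing, camera): "at" ([x, y, z] in m, in world coordinates, good to about 4 mm: a listed point, or the origin of a listed thing).
The state is a dict: "time_s": time; "qpos": joint angles; "joint_vel": joint speeds; "tau": joint torques, N m; "ee_pos": TCP position; "eef_rot": TCP orientation; "force": force on the tool from outside, world axes, zero at the start; "moment": the same for the moment, N m; "grip_width": finger opening in m; "grip_force": force on a finger pad.
Only numpy, scipy, OpenCV 4.12 (cv2) and the standard library are available. Lean on these libraries where they do the work, as an engineer would, in place of code of your own. Each camera call takes 0.05 s, during which the arm holds its last target. There are 200 camera calls.

## Task

The heavy white block heater has been left in front of its aluminium dock. Walk it in by pushing its two black front pads in turn, a little at a time, keeping it nearly square to the dock, until its back is home on both red stops; then bed it with one firm push of about 20 newtons on the left pad and after that one on the right pad, never more than 30 newtons on it, and take the hand away. If it binds, change corner rather than push harder; keep it flat on the worktop, do not press on the control panel in the middle of its front, and leave the amber bottle, dish and jar alone.

Things in the scene. Friction and masses are not known exactly. Their poses are not given: they have to be found in the camera images.
- heater: white dry-block heater, aluminium well block on top, loose and flat on the worktop: 140 mm deep (x), 190 wide (y), 50 high, 1.4 to 2.1 kg, hidden; takes roughly 5 to 15 N at a pad to slide and turns as it does; a push beyond that goes into the stop. Origin: centre of its underside; +x to its back (towards the dock), +y to its left, z up. Its front (-x) carries panel and pads. Rear corners rounded
- panel: delicate grey control panel with a dark display and three buttons, fixed in the middle of the heater's front: 96 mm wide, 36 mm high, standing 10 mm proud of the front face, so 6 mm proud of the pads beside it. Its frame is the same as the heater's (origin at the centre of the heater's underside)
- pad_left (a point): centre of the outer face of the left (+y) smooth black nylon push pad on the heater's front: 36 mm wide, 34 mm high (8 to 42 mm above the worktop). Axes as the heater's: push along +x
- pad_right (a point): centre of the outer face of the right (-y) smooth black nylon push pad, likewise
- rear_left (a point): point on the heater's rear face, 10 mm in from its left side, 15 mm above the worktop; meets the left red stop
- rear_right (a point): point on the heater's rear face, 10 mm in from its right side, 15 mm above the worktop; meets the right red stop
- dock: aluminium dock fixed to the worktop: rear bar and two side rails, 30 mm high, front open. Origin: on the worktop, in the plane of the red stops' faces, midway between the rails; +x deeper in, +y left; home is rear_left and rear_right at x = 0. Rails 198 mm apart (4 mm play a side) from x = -37 mm to the bar, flaring to about 235 mm at x = -67 mm. Smooth; a skewed heater binds
- bottle: small amber bottle with a black cap standing to the right of the dock, 43 mm across, 66 mm high; origin: centre of its underside. To be left alone
- petri_dish: round petri dish, 90 mm across, 14 mm high, to the left of the heater; origin: centre of its underside. To be left alone
- jar: small jar with red cap, 43 mm across, 43 mm high, to the left of the dock; origin: centre of its underside. To be left alone
- stop_left: left (+y) rigid red stop block on the dock's rear bar, 26 mm wide, 20 mm high, meets the left end of the heater's back. Origin: centre of its contact face, 83 mm left of the dock's middle, 16 mm up; axes as the dock's
- stop_right: right (-y) rigid red stop block, the mirror image

How it is judged:
By the outcome, as a careful person would: the job done as asked, in the order asked, and still so for the second after the job is handed in, with the robot touching nothing.
It also fails if it takes over 72 s, if anything falls off the work surface, if the arm or the gripper's body presses on something with over 40 N, if the wrist force passes 120 N, or if a joint passes its speed limit or range.

## Working session

There is one attempt and no reset: what is moved stays moved. The work goes in short steps, Python scripts to look and compute and a tool call to move; the robot and the scene stay as the last step left them, time stands still between calls to the robot, and variables do not carry over. Pictures are saved under pics/ and viewed, at most 10 in all, crops included, and the job is handed in when it is done.

Besides the shell and the picture viewer there is one more tool, called after ">>>" by a JSON object that holds its "fn" and its "kwargs". carry_out: Moves the arm, as the interface text tells. Its arguments: {"type":"object","properties":{"commands":{"type":"array","items":{"type":"array"}},"squeeze":{"type":"number"}},"required":["commands"]}

```bash
mkdir -p pics; cat > h.py <<'E'
from station import ctrl
import cv2, numpy as np
def places(names,cams):
    for c in cams:
        for n in names:
            r=ctrl.place_of(n,c)
            print(c,n,[(np.round(d["at"],4).tolist(),round(d["score"],2)) for d in r[:2]])
E
python3 - <<'E'
from h import *
o=ctrl.get_obs(); print({k:np.round(v,3).tolist() for k,v in o.items()})
ims=[ctrl.camera(c) for c in("scene","side")]
for c,i in zip(("scene","side"),ims): cv2.imwrite(f"pics/{c}0.png",i["img"])
places(["heater","pad_left","pad_right","rear_left","rear_right","dock","stop_left","stop_right","bottle","petri_dish","jar"],("scene","side"))
E
```

```text
{'time_s': 0.0, 'qpos': [-1.278, 0.301, 1.522, 0.0, 1.321, -0.067], 'joint_vel': [-0.001, -0.001, 0.001, 0.0, -0.001, -0.0], 'tau': [-0.001, -53.18, -35.273, 0.071, 0.024, -0.0], 'ee_pos': [0.194, -0.515, 0.205], 'eef_rot': [-3.14, -0.0, 0.36], 'force': [0.382, -0.064, 0.156], 'moment': [-0.005, 0.03, -0.005], 'grip_force': 0.0, 'grip_width': 0.094}
scene heater [([0.5298, -0.3206, -0.0013], 0.62)]
scene pad_left [([0.5928, -0.4122, 0.0113], 0.57), ([0.4635, -0.2394, 0.027], 0.56)]
scene pad_right [([0.453, -0.3872, 0.0278], 0.58)]
scene rear_left [([0.6126, -0.245, 0.0173], 0.86)]
scene rear_right [([0.5944, -0.413, 0.0117], 0.84)]
scene dock [([0.6688, -0.3499, 0.0011], 0.57)]
scene stop_left [([0.6864, -0.2646, 0.0138], 0.39)]
scene stop_right [([0.6458, -0.4295, 0.0126], 0.44)]
scene bottle [([0.5592, -0.5158, 0.0044], 0.7), ([0.5313, -0.3224, -0.0031], 0.65)]
scene petri_dish [([0.54, -0.1361, -0.0008], 0.78)]
scene jar [([0.625, -0.1554, -0.0018], 0.75)]
side heater [([0.5274, -0.3192, -0.0028], 0.6)]
side pad_left [([0.462, -0.2405, 0.0315], 0.83)]
side pad_right [([0.449, -0.3871, 0.0267], 0.96)]
side rear_left [([0.6113, -0.2436, 0.0128], 0.78)]
side rear_right [([0.592, -0.4101, 0.0159], 0.89)]
side dock [([0.6661, -0.3505, -0.0019], 0.9)]
side stop_left [([0.6477, -0.4309, 0.0129], 0.58), ([0.6832, -0.2694, 0.019], 0.55)]
side stop_right [([0.6455, -0.4309, 0.015], 0.58), ([0.5304, -0.3189, -0.0027], 0.47)]
side bottle [([0.5629, -0.5172, -0.0011], 0.58), ([0.465, -0.2404, 0.0284], 0.45)]
side petri_dish [([0.5342, -0.1331, -0.0006], 0.96)]
side jar [([0.6196, -0.1545, -0.0005], 0.68), ([0.4636, -0.2406, 0.0235], 0.33)]
```

View pics/scene0.png

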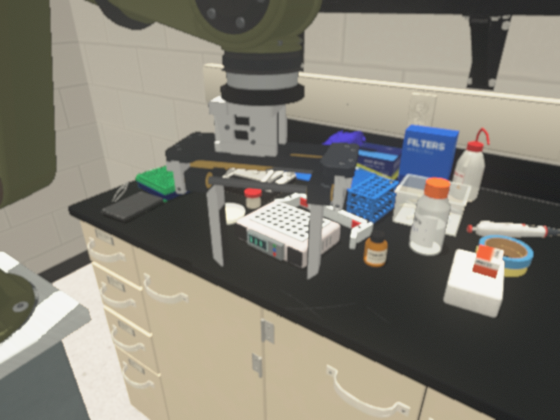

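View pics/side0.png

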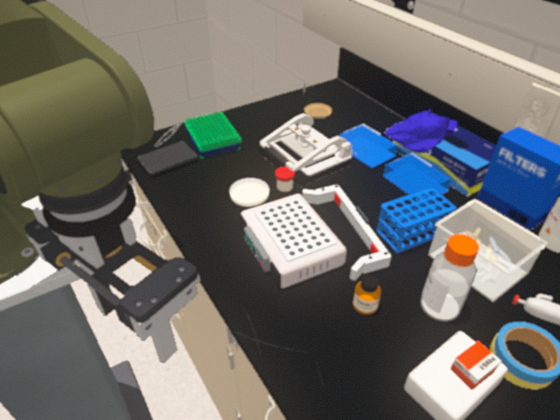

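The scene picture shows the heater at about (290,230), just short of the dock mouth, with the bottle at (376,250), the dish at (232,212) and the jar at (253,198). The side picture agrees: both red stops show, and the heater is turned about 7° anticlockwise relative to the dock. So the left pad gets pushed first. I'll turn the tool to the dock's yaw (about -0.234) and shut the fingers.

>>> {"fn": "carry_out", "kwargs": {"commands": [[1, [0, 0, 0], [0, 0, 0.15]], [1, [0, 0, 0], [0, 0, 0.15]], [1, [0, 0, 0], [0, 0, 0.15]], [1, [0, 0, 0], [0, 0, 0.144]]]}}

```text
time_s: 1.7
ee_pos: [0.1936, -0.5148, 0.2054]
eef_rot: [-3.142, 0.0, -0.239]
force: [-0.1, 0.3, 0.4]
grip_width: 0.0577
grip_force: 0.0
```

```bash
cat >> h.py <<'E'
from scipy.optimize import least_squares
R2=lambda a:np.array([[np.cos(a),-np.sin(a)],[np.sin(a),np.cos(a)]])
H={"heater":(0,0),"pad_left":(-.074,.0735),"pad_right":(-.074,-.0735),"rear_left":(.07,.085),"rear_right":(.07,-.085)}
D={"dock":(0,0),"stop_left":(0,.083),"stop_right":(0,-.083)}
def fit(model,cams,x0):
    P=[];Q=[]
    for c in cams:
        for n,m in model.items():
            for d in ctrl.place_of(n,c):
                a=np.array(d["at"])[:2]; e=x0[:2]+R2(x0[2])@m
                if np.hypot(*(a-e))<.03: P.append(m);Q.append(a);break
    P=np.array(P);Q=np.array(Q)
    s=least_squares(lambda x:(x[:2]+P@R2(x[2]).T-Q).ravel(),x0,loss="soft_l1",f_scale=.003)
    return s.x,np.sqrt(np.mean(s.fun**2)),len(P)
DK=None
def report(cams=("scene","side"),h0=(.5285,-.320,-.1),d0=(.6675,-.35,-.234),dock=None):
    for c in cams: ctrl.camera(c)
    h,e,n=fit(H,cams,np.array(h0)); print("heater",h.round(4),e.round(4),n)
    if dock is None: dock,e,n=fit(D,cams,np.array(d0)); print("dock",dock.round(4),e.round(4),n)
    dock=np.array(dock); r=R2(dock[2]).T
    for k,m in H.items(): print(k,"dock mm",(1e3*r@(h[:2]+R2(h[2])@m-dock[:2])).round(1),"world",(h[:2]+R2(h[2])@m).round(4))
    print("rel yaw",(h[2]-dock[2]).round(4))
    o=ctrl.get_obs(); t=np.array(o["ee_pos"]); print("tcp",t.round(4),"dock",(1e3*r@(t[:2]-dock[:2])).round(1),"rot",np.round(o["eef_rot"],3),"F",(r@np.array(o["force"])[:2]).round(1),round(o["force"][2],1),"t",o["time_s"])
E
python3 -c "
from h import *
report()"
```

```text
heater [ 0.5305 -0.3201 -0.084 ] 0.002 9
dock [ 0.6639 -0.3493 -0.2052] 0.0014 4
heater dock mm [-136.6    1.3] world [ 0.5305 -0.3201]
pad_left dock mm [-218.9   65.3] world [ 0.4629 -0.2407]
pad_right dock mm [-201.1  -80.6] world [ 0.4506 -0.3872]
rear_left dock mm [-77.3  94.2] world [ 0.6074 -0.2413]
rear_right dock mm [-56.8 -74.6] world [ 0.5931 -0.4107]
rel yaw 0.1213
tcp [ 0.1936 -0.5148  0.2055] dock [-426.7 -257.9] rot [ 3.142 -0.    -0.234] F [0.7 0.5] -0.1 t 2.6
```

```bash
cat >> h.py <<'E'
def px(c,P): return cv2.projectPoints(np.array(P,float),c["rvec"],c["tvec"],c["camera_matrix"],None)[0][:,0]
def overlay(cam,hp,dps,fn,box,k=4):
    c=ctrl.camera(cam); x0,y0,x1,y1=box
    im=cv2.resize(c["img"][y0:y1,x0:x1],None,fx=k,fy=k,interpolation=cv2.INTER_CUBIC)
    def line(pose,pts,z,col):
        W=[[*(np.array(pose[:2])+R2(pose[2])@p),z] for p in pts]
        q=((px(c,W)-[x0,y0]+.5)*k*8).astype(int)
        cv2.polylines(im,[q.reshape(-1,1,2)],False,col,1,cv2.LINE_AA,3)
    for d,col in zip(dps,[(0,255,0),(255,0,255)]):
        line(d,[(-.067,.1175),(-.037,.099),(0,.099)],.03,col);line(d,[(-.067,-.1175),(-.037,-.099),(0,-.099)],.03,col)
        line(d,[(0,.096),(0,.07)],.026,col);line(d,[(0,-.096),(0,-.07)],.026,col)
    if hp is not None:
        line(hp,[(-.07,-.095),(.07,-.095),(.07,.095),(-.07,.095),(-.07,-.095)],.05,(255,255,0))
    cv2.imwrite(fn,im)
E
python3 -c "
from h import *
overlay('side',(.5305,-.3201,-.084),[(.6639,-.3493,-.2052),(.6665,-.349,-.234)],'pics/side1.png',(235,165,405,305))"
```

```text
(no output)
```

View pics/side1.png

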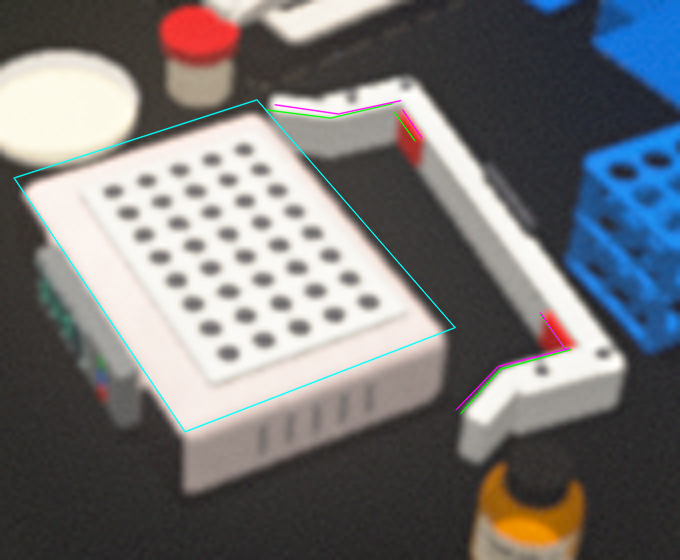

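The overlay shows that the -0.205 dock fit (green) sits on the rails and both red stops (crop (410,135) and (555,340)). The heater outline (cyan) fits to a few mm, so it is skewed +0.12 rad and roughly centred. Next I'll go above the spot in front of the left pad.

>>> {"fn": "carry_out", "kwargs": {"commands": [[1, [0, 0, 0], [0, 0, -0.027]], [1, [25, -47, 0], [0, 0, 0]], [1, [25, -47, 0], [0, 0, 0]], [1, [25, -47, 0], [0, 0, 0]], [1, [25, -47, 0], [0, 0, 0]], [1, [25, -47, 0], [0, 0, 0]], [1, [25, -47, 0], [0, 0, 0]], [1, [25, -47, 0], [0, 0, 0]], [1, [0, 0, 0], [0, 0, 0]]]}}

```text
time_s: 3.78
ee_pos: [0.434, -0.2266, 0.2054]
eef_rot: [-3.141, -0.0, -0.202]
force: [0.9, 0.2, -1.0]
grip_width: 0.0003
grip_force: 0.0
```

```bash
python3 -c "
from h import *
report(('side',),dock=(.6642,-.3495,-.21))"
```

```text
heater [ 0.5305 -0.3202 -0.1042] 0.0026 4
heater dock mm [-136.9    0.8] world [ 0.5305 -0.3202]
pad_left dock mm [-218.2   66.1] world [ 0.4645 -0.2394]
pad_right dock mm [-202.7  -80.1] world [ 0.4493 -0.3856]
rear_left dock mm [-76.2  92.7] world [ 0.609  -0.2429]
rear_right dock mm [-58.3 -76.3] world [ 0.5913 -0.412 ]
rel yaw 0.1058
tcp [ 0.432  -0.2297  0.2055] dock [-252.1   68.8] rot [ 3.142  0.    -0.209] F [0.3 0.1] -1.0 t 4.075
```

>>> {"fn": "carry_out", "kwargs": {"commands": [[1, [0, 0, 47], [0, 0, 0]], [1, [0, 0, 47], [0, 0, 0]], [1, [0, 0, 47], [0, 0, 0]], [1, [0, 0, 45], [0, 0, 0]], [1, [0, 0, 0], [0, 0, 0]], [1, [9, -1, 0], [0, 0, 0]], [1, [8, 0, 0], [0, 0, 0]], [1, [2, 0, 0], [0, 0, 0]], [1, [0, 0, 0], [0, 0, 0]]]}}

```text
time_s: 5.2
ee_pos: [0.4517, -0.2318, 0.0199]
eef_rot: [3.141, -0.001, -0.207]
force: [0.7, -0.4, 0.7]
grip_width: 0.0003
grip_force: 0.0
```

>>> {"fn": "carry_out", "kwargs": {"commands": [[1, [2, 0, 0], [0, 0, 0]], [1, [2, 0, 0], [0, 0, 0]], [1, [0, 0, 0], [0, 0, 0]]]}}

```text
time_s: 5.58
ee_pos: [0.4548, -0.2324, 0.0193]
eef_rot: [-3.141, 0.002, -0.207]
force: [-3.7, 0.9, 2.1]
grip_width: 0.0005
grip_force: 2.3
```

>>> {"fn": "carry_out", "kwargs": {"commands": [[1, [1.5, 0, 0], [0, 0, 0]], [1, [1.5, 0, 0], [0, 0, 0]], [1, [0, 0, 0], [0, 0, 0]]]}}

```text
time_s: 5.95
ee_pos: [0.4575, -0.2326, 0.019]
eef_rot: [-3.141, 0.002, -0.207]
force: [-5.1, 2.2, 1.2]
grip_width: 0.0007
grip_force: 2.7
```

>>> {"fn": "carry_out", "kwargs": {"commands": [[1, [1.5, 0, 0], [0, 0, 0]], [1, [1.5, 0, 0], [0, 0, 0]], [1, [0, 0, 0], [0, 0, 0]]]}}

```text
time_s: 6.32
ee_pos: [0.4604, -0.2332, 0.0189]
eef_rot: [-3.141, 0.002, -0.207]
force: [-4.0, 1.9, -0.2]
grip_width: 0.0003
grip_force: 2.4
```

>>> {"fn": "carry_out", "kwargs": {"commands": [[1, [2, -0.5, 0], [0, 0, 0]], [1, [2, -0.5, 0], [0, 0, 0]], [1, [2, -0.5, 0], [0, 0, 0]], [1, [1.5, -0.5, 0], [0, 0, 0]], [1, [0, 0, 0], [0, 0, 0]]]}}

```text
time_s: 6.95
ee_pos: [0.4682, -0.2328, 0.0189]
eef_rot: [-3.141, 0.002, -0.207]
force: [-4.3, 2.6, -0.0]
grip_width: 0.0007
grip_force: 2.3
```

```bash
python3 -c "
from h import *
report(dock=(.6642,-.3495,-.21))
overlay('side',None,[(.6642,-.3495,-.21)],'pics/side2.png',(235,165,405,305))"
```

```text
heater [ 0.5366 -0.3247 -0.1773] 0.0023 10
heater dock mm [-130.    -2.3] world [ 0.5366 -0.3247]
pad_left dock mm [-206.3   68.7] world [ 0.4767 -0.2393]
pad_right dock mm [-201.5  -78.2] world [ 0.4508 -0.384 ]
rear_left dock mm [-62.8  84.9] world [ 0.6205 -0.2534]
rear_right dock mm [-57.2 -85. ] world [ 0.5905 -0.4207]
rel yaw 0.0327
tcp [ 0.4682 -0.2328  0.0189] dock [-216.    73.2] rot [-3.141e+00  2.000e-03 -2.070e-01] F [-5.9  1.6] -0.9 t 7.55
```

View pics/side2.png

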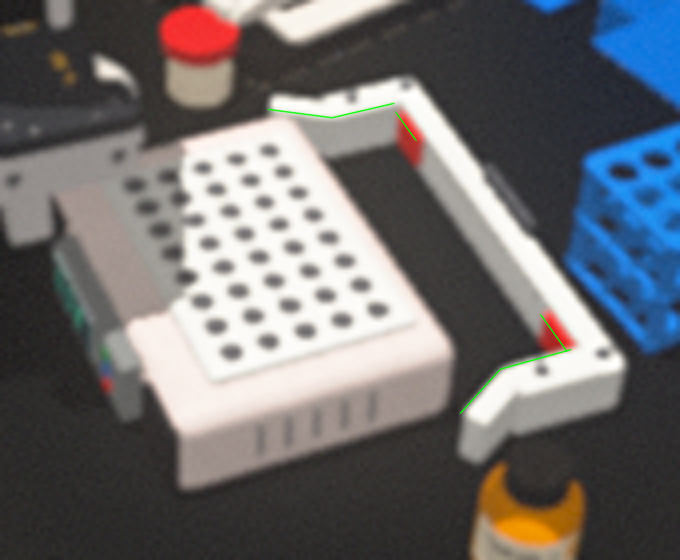

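Now the heater is nearly square (rear edge from (292,120) to (448,345), parallel to the bar). I'll finish the left push, then change to the right pad.

>>> {"fn": "carry_out", "kwargs": {"commands": [[1, [2, 0, 0], [0, 0, 0]], [1, [2, 0, 0], [0, 0, 0]], [1, [0, 0, 0], [0, 0, 0]], [1, [-20, 0, 0], [0, 0, 0]], [1, [0, 50, 0], [0, 0, 0]], [1, [0, 50, 0], [0, 0, 0]], [1, [0, 48, 0], [0, 0, 0]], [1, [0, 0, 0], [0, 0, 0]], [1, [13, 0, 0], [0, 0, 0]], [1, [0, 0, 0], [0, 0, 0]]]}}

```text
time_s: 8.85
ee_pos: [0.4369, -0.3768, 0.0195]
eef_rot: [3.141, -0.001, -0.205]
force: [-0.4, -0.2, -0.2]
grip_width: 0.0005
grip_force: 0.0
```

>>> {"fn": "carry_out", "kwargs": {"commands": [[1, [2, 0, 0], [0, 0, 0]], [1, [2, 0, 0], [0, 0, 0]], [1, [2, 0, 0], [0, 0, 0]], [1, [0, 0, 0], [0, 0, 0]]]}}

```text
time_s: 9.35
ee_pos: [0.4415, -0.3788, 0.0194]
eef_rot: [3.142, -0.0, -0.207]
force: [0.3, 0.8, -0.0]
grip_width: 0.0003
grip_force: 0.0
```

```bash
python3 -c "
from h import *
report(('scene','side'),(.54,-.325,-.2),dock=(.6642,-.3495,-.21))"
```

```text
heater [ 0.538  -0.3239 -0.1857] 0.0023 8
heater dock mm [-128.8   -1.3] world [ 0.538  -0.3239]
pad_left dock mm [-204.5   70.4] world [ 0.4788 -0.238 ]
pad_right dock mm [-201.   -76.6] world [ 0.4517 -0.3825]
rear_left dock mm [-60.9  85.4] world [ 0.6225 -0.2533]
rear_right dock mm [-56.7 -84.6] world [ 0.5911 -0.4204]
rel yaw 0.0243
tcp [ 0.4414 -0.3788  0.0194] dock [-211.8  -75.1] rot [-3.142 -0.    -0.207] F [-0.4 -0.5] -0.4 t 9.95
```

>>> {"fn": "carry_out", "kwargs": {"commands": [[1, [2, 0, 0], [0, 0, 0]], [1, [2, 0, 0], [0, 0, 0]], [1, [0, 0, 0], [0, 0, 0]]]}}

```text
time_s: 10.32
ee_pos: [0.4446, -0.3797, 0.0193]
eef_rot: [-3.141, 0.002, -0.207]
force: [-6.5, 0.1, 2.4]
grip_width: 0.0002
grip_force: 3.3
```

>>> {"fn": "carry_out", "kwargs": {"commands": [[1, [2, 0, 0], [0, 0, 0]], [1, [2, 0, 0], [0, 0, 0]], [1, [0, 0, 0], [0, 0, 0]]]}}

```text
time_s: 10.7
ee_pos: [0.4484, -0.3807, 0.0192]
eef_rot: [-3.142, 0.002, -0.207]
force: [-6.8, -1.7, 1.5]
grip_width: 0.0005
grip_force: 3.2
```

>>> {"fn": "carry_out", "kwargs": {"commands": [[1, [-20, 0, 0], [0, 0, 0]], [1, [0, -50, 0], [0, 0, 0]], [1, [0, -50, 0], [0, 0, 0]], [1, [0, -48, 0], [0, 0, 0]], [1, [0, 0, 0], [0, 0, 0]], [1, [8, 0, 0], [0, 0, 0]], [1, [2, 0, 0], [0, 0, 0]], [1, [2, 0, 0], [0, 0, 0]], [1, [0, 0, 0], [0, 0, 0]]]}}

```text
time_s: 11.82
ee_pos: [0.4718, -0.2344, 0.0193]
eef_rot: [-3.142, 0.0, -0.208]
force: [-0.0, -1.3, -0.9]
grip_width: 0.0004
grip_force: 0.0
```

>>> {"fn": "carry_out", "kwargs": {"commands": [[1, [2, 0, 0], [0, 0, 0]], [1, [2, 0, 0], [0, 0, 0]], [1, [2, 0, 0], [0, 0, 0]], [1, [2, 0, 0], [0, 0, 0]], [1, [2, 0, 0], [0, 0, 0]], [1, [2, 0, 0], [0, 0, 0]]]}}

```text
time_s: 12.58
ee_pos: [0.4825, -0.2357, 0.0189]
eef_rot: [-3.14, 0.004, -0.207]
force: [-6.9, 5.5, 1.1]
grip_width: 0.0005
grip_force: 4.0
```

```bash
python3 -c "
from h import *
report(('scene','side'),(.545,-.325,-.22),dock=(.6642,-.3495,-.21))"
```

```text
heater [ 0.548  -0.3282 -0.2275] 0.002 9
heater dock mm [-118.1   -3.4] world [ 0.548  -0.3282]
pad_left dock mm [-190.8   71.4] world [ 0.4925 -0.2399]
pad_right dock mm [-193.3  -75.6] world [ 0.4594 -0.3831]
rear_left dock mm [-46.6  80.4] world [ 0.6354 -0.2612]
rear_right dock mm [-49.5 -89.6] world [ 0.5971 -0.4268]
rel yaw -0.0175
tcp [ 0.4827 -0.2358  0.0189] dock [-201.3   73.4] rot [-3.14e+00  3.00e-03 -2.07e-01] F [-4.9  2.8] -0.6 t 13.175
```

>>> {"fn": "carry_out", "kwargs": {"commands": [[1, [-20, 0, 0], [0, 0, 0]], [1, [0, 50, 0], [0, 0, 0]], [1, [0, 50, 0], [0, 0, 0]], [1, [0, 49, 0], [0, 0, 0]], [1, [0, 0, 0], [0, 0, 0]], [1, [11, 0, 0], [0, 0, 0]], [1, [2, 0, 0], [0, 0, 0]], [1, [2, 0, 0], [0, 0, 0]], [1, [2, 0, 0], [0, 0, 0]], [1, [2, 0, 0], [0, 0, 0]]]}}

```text
time_s: 14.42
ee_pos: [0.4512, -0.3818, 0.0193]
eef_rot: [-3.141, 0.002, -0.207]
force: [-7.6, -0.9, 1.0]
grip_width: 0.0005
grip_force: 3.8
```

>>> {"fn": "carry_out", "kwargs": {"commands": [[1, [2, 0, 0], [0, 0, 0]], [1, [2, 0, 0], [0, 0, 0]], [1, [2, 0, 0], [0, 0, 0]], [1, [0, 0, 0], [0, 0, 0]]]}}

```text
time_s: 14.92
ee_pos: [0.457, -0.3833, 0.0192]
eef_rot: [3.142, 0.002, -0.207]
force: [-6.7, -1.9, 1.8]
grip_width: 0.0002
grip_force: 3.1
```

>>> {"fn": "carry_out", "kwargs": {"commands": [[1, [-20, 0, 0], [0, 0, 0]], [1, [0, -50, 0], [0, 0, 0]], [1, [0, -50, 0], [0, 0, 0]], [1, [0, -48, 0], [0, 0, 0]], [1, [0, 0, 0], [0, 0, 0]], [1, [11, 0, 0], [0, 0, 0]], [1, [2, 0, 0], [0, 0, 0]], [1, [2, 0, 0], [0, 0, 0]], [1, [2, 0, 0], [0, 0, 0]], [1, [2, 0, 0], [0, 0, 0]]]}}

```text
time_s: 16.18
ee_pos: [0.4862, -0.238, 0.019]
eef_rot: [-3.141, 0.003, -0.208]
force: [-6.6, 3.5, 3.3]
grip_width: 0.0006
grip_force: 3.7
```

>>> {"fn": "carry_out", "kwargs": {"commands": [[1, [2, 0, 0], [0, 0, 0]], [1, [2, 0, 0], [0, 0, 0]], [1, [2, 0, 0], [0, 0, 0]], [1, [2, 0, 0], [0, 0, 0]], [1, [0, 0, 0], [0, 0, 0]]]}}

```text
time_s: 16.8
ee_pos: [0.494, -0.2394, 0.0188]
eef_rot: [-3.14, 0.003, -0.208]
force: [-5.8, 4.4, 1.0]
grip_width: 0.0003
grip_force: 3.0
```

```bash
python3 -c "
from h import *
report(('scene','side'),(.555,-.33,-.23),dock=(.6642,-.3495,-.21))
overlay('side',None,[(.6642,-.3495,-.21)],'pics/side3.png',(235,165,405,305))"
```

```text
heater [ 0.5589 -0.3294 -0.2403] 0.0021 10
heater dock mm [-107.2   -2.3] world [ 0.5589 -0.3294]
pad_left dock mm [-179.    73.4] world [ 0.5045 -0.2404]
pad_right dock mm [-183.4  -73.5] world [ 0.4695 -0.3832]
rear_left dock mm [-34.7  80.5] world [ 0.6471 -0.2635]
rear_right dock mm [-39.8 -89.4] world [ 0.6066 -0.4286]
rel yaw -0.0303
tcp [ 0.494  -0.2394  0.0188] dock [-189.4   72.2] rot [-3.14e+00  3.00e-03 -2.08e-01] F [-5.2  2.3] 0.6 t 17.4
```

View pics/side3.png

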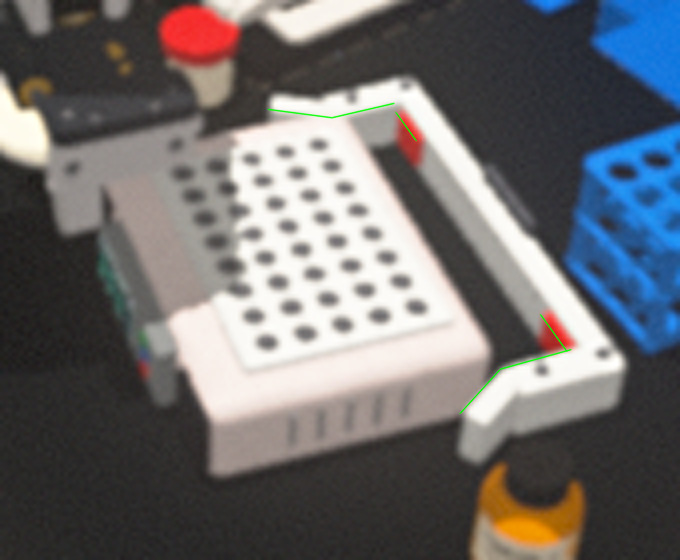

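The heater's rear corners are now inside the dock mouth (right corner at crop (488,350)), with slight clockwise skew. Next is the right pad.

>>> {"fn": "carry_out", "kwargs": {"commands": [[1, [-20, 0, 0], [0, 0, 0]], [1, [0, 50, 0], [0, 0, 0]], [1, [0, 50, 0], [0, 0, 0]], [1, [0, 48, 0], [0, 0, 0]], [1, [0, 0, 0], [0, 0, 0]], [1, [11, 0, 0], [0, 0, 0]], [1, [2, 0, 0], [0, 0, 0]], [1, [2, 0, 0], [0, 0, 0]], [1, [2, 0, 0], [0, 0, 0]], [1, [2, 0, 0], [0, 0, 0]]]}}

```text
time_s: 18.7
ee_pos: [0.4632, -0.3839, 0.0192]
eef_rot: [-3.141, 0.002, -0.206]
force: [-8.2, -1.6, 0.4]
grip_width: 0.0003
grip_force: 3.4
```

>>> {"fn": "carry_out", "kwargs": {"commands": [[1, [2, 0, 0], [0, 0, 0]], [1, [2, 0, 0], [0, 0, 0]], [1, [2, 0, 0], [0, 0, 0]], [1, [2, 0, 0], [0, 0, 0]], [1, [0, 0, 0], [0, 0, 0]]]}}

```text
time_s: 19.32
ee_pos: [0.471, -0.3856, 0.0191]
eef_rot: [-3.141, 0.002, -0.206]
force: [-6.5, -0.9, -0.2]
grip_width: 0.0002
grip_force: 2.9
```

>>> {"fn": "carry_out", "kwargs": {"commands": [[1, [-20, 0, 0], [0, 0, 0]], [1, [0, -50, 0], [0, 0, 0]], [1, [0, -50, 0], [0, 0, 0]], [1, [0, -48, 0], [0, 0, 0]], [1, [0, 0, 0], [0, 0, 0]], [1, [8, 0, 0], [0, 0, 0]], [1, [2, 0, 0], [0, 0, 0]], [1, [2, 0, 0], [0, 0, 0]], [1, [2, 0, 0], [0, 0, 0]], [1, [2, 0, 0], [0, 0, 0]]]}}

```text
time_s: 20.58
ee_pos: [0.4974, -0.2405, 0.0192]
eef_rot: [-3.141, 0.002, -0.207]
force: [-7.4, 2.3, 3.0]
grip_width: 0.0003
grip_force: 3.6
```

>>> {"fn": "carry_out", "kwargs": {"commands": [[1, [2, 0, 0], [0, 0, 0]], [1, [2, 0, 0], [0, 0, 0]], [1, [2, 0, 0], [0, 0, 0]], [1, [2, 0, 0], [0, 0, 0]], [1, [0, 0, 0], [0, 0, 0]]]}}

```text
time_s: 21.2
ee_pos: [0.5049, -0.2415, 0.0188]
eef_rot: [-3.14, 0.003, -0.207]
force: [-4.7, 4.4, 0.4]
grip_width: 0.0005
grip_force: 2.9
```

```bash
python3 -c "
from h import *
report(('scene','side'),(.57,-.332,-.23),dock=(.6642,-.3495,-.21))"
```

```text
heater [ 0.5713 -0.3319 -0.2259] 0.0021 8
heater dock mm [-94.5  -2.2] world [ 0.5713 -0.3319]
pad_left dock mm [-167.4   72.5] world [ 0.5156 -0.2437]
pad_right dock mm [-169.7  -74.5] world [ 0.4827 -0.387 ]
rear_left dock mm [-23.2  81.7] world [ 0.6585 -0.2648]
rear_right dock mm [-25.9 -88.3] world [ 0.6205 -0.4304]
rel yaw -0.0159
tcp [ 0.5049 -0.2415  0.0188] dock [-178.3   72.4] rot [-3.14e+00  3.00e-03 -2.07e-01] F [-5.8  3.3] -0.4 t 21.8
```

>>> {"fn": "carry_out", "kwargs": {"commands": [[1, [-20, 0, 0], [0, 0, 0]], [1, [0, 50, 0], [0, 0, 0]], [1, [0, 50, 0], [0, 0, 0]], [1, [0, 48, 0], [0, 0, 0]], [1, [0, 0, 0], [0, 0, 0]], [1, [12, 0, 0], [0, 0, 0]], [1, [2, 0, 0], [0, 0, 0]], [1, [2, 0, 0], [0, 0, 0]], [1, [2, 0, 0], [0, 0, 0]], [1, [2, 0, 0], [0, 0, 0]]]}}

```text
time_s: 23.05
ee_pos: [0.4747, -0.3867, 0.0193]
eef_rot: [-3.141, 0.002, -0.207]
force: [-8.2, -1.0, 2.2]
grip_width: 0.0002
grip_force: 3.8
```

>>> {"fn": "carry_out", "kwargs": {"commands": [[1, [2, 0, 0], [0, 0, 0]], [1, [2, 0, 0], [0, 0, 0]], [1, [2, 0, 0], [0, 0, 0]], [1, [0, 0, 0], [0, 0, 0]]]}}

```text
time_s: 23.55
ee_pos: [0.4805, -0.3881, 0.0192]
eef_rot: [3.142, 0.002, -0.207]
force: [-6.3, -1.3, 0.3]
grip_width: 0.0006
grip_force: 3.1
```

>>> {"fn": "carry_out", "kwargs": {"commands": [[1, [-20, 0, 0], [0, 0, 0]], [1, [0, -50, 0], [0, 0, 0]], [1, [0, -50, 0], [0, 0, 0]], [1, [0, -48, 0], [0, 0, 0]], [1, [0, 0, 0], [0, 0, 0]], [1, [9, 0, 0], [0, 0, 0]], [1, [2, 0, 0], [0, 0, 0]], [1, [2, 0, 0], [0, 0, 0]], [1, [2, 0, 0], [0, 0, 0]], [1, [2, 0, 0], [0, 0, 0]]]}}

```text
time_s: 24.8
ee_pos: [0.5079, -0.2426, 0.0191]
eef_rot: [-3.141, 0.003, -0.207]
force: [-7.6, 3.1, 2.8]
grip_width: 0.0002
grip_force: 3.7
```

>>> {"fn": "carry_out", "kwargs": {"commands": [[1, [2, 0, 0], [0, 0, 0]], [1, [2, 0, 0], [0, 0, 0]], [1, [2, 0, 0], [0, 0, 0]], [1, [0, 0, 0], [0, 0, 0]]]}}

```text
time_s: 25.3
ee_pos: [0.5137, -0.2435, 0.0188]
eef_rot: [-3.14, 0.003, -0.207]
force: [-5.3, 3.7, 0.4]
grip_width: 0.0006
grip_force: 2.9
```

```bash
python3 -c "
from h import *
report(('scene','side'),(.58,-.333,-.22),dock=(.6642,-.3495,-.21))"
```

```text
heater [ 0.5794 -0.3316 -0.2225] 0.0019 10
heater dock mm [-86.7  -0.1] world [ 0.5794 -0.3316]
pad_left dock mm [-159.8   74.3] world [ 0.5234 -0.2435]
pad_right dock mm [-161.6  -72.7] world [ 0.491  -0.3869]
rear_left dock mm [-15.7  84. ] world [ 0.6664 -0.2641]
rear_right dock mm [-17.8 -86. ] world [ 0.6289 -0.4299]
rel yaw -0.0125
tcp [ 0.5137 -0.2435  0.0188] dock [-169.3   72.3] rot [-3.14e+00  3.00e-03 -2.07e-01] F [-4.9  3.3] -0.7 t 25.9
```

>>> {"fn": "carry_out", "kwargs": {"commands": [[1, [-20, 0, 0], [0, 0, 0]], [1, [0, 50, 0], [0, 0, 0]], [1, [0, 50, 0], [0, 0, 0]], [1, [0, 48, 0], [0, 0, 0]], [1, [0, 0, 0], [0, 0, 0]], [1, [14, 0, 0], [0, 0, 0]], [1, [2, 0, 0], [0, 0, 0]], [1, [2, 0, 0], [0, 0, 0]], [1, [2, 0, 0], [0, 0, 0]], [1, [2, 0, 0], [0, 0, 0]]]}}

```text
time_s: 27.15
ee_pos: [0.485, -0.389, 0.0192]
eef_rot: [-3.141, 0.003, -0.207]
force: [-9.2, -0.6, 2.1]
grip_width: 0.0007
grip_force: 4.0
```

>>> {"fn": "carry_out", "kwargs": {"commands": [[1, [2, 0, 0], [0, 0, 0]], [1, [2, 0, 0], [0, 0, 0]], [1, [0, 0, 0], [0, 0, 0]]]}}

```text
time_s: 27.52
ee_pos: [0.489, -0.3899, 0.0192]
eef_rot: [-3.142, 0.002, -0.207]
force: [-7.0, -0.8, 0.4]
grip_width: 0.0008
grip_force: 3.1
```

>>> {"fn": "carry_out", "kwargs": {"commands": [[1, [-20, 0, 0], [0, 0, 0]], [1, [0, -50, 0], [0, 0, 0]], [1, [0, -50, 0], [0, 0, 0]], [1, [0, -48, 0], [0, 0, 0]], [1, [0, 0, 0], [0, 0, 0]], [1, [9, 0, 0], [0, 0, 0]], [1, [2, 0, 0], [0, 0, 0]], [1, [2, 0, 0], [0, 0, 0]], [1, [2, 0, 0], [0, 0, 0]], [1, [2, 0, 0], [0, 0, 0]]]}}

```text
time_s: 28.78
ee_pos: [0.5167, -0.2445, 0.0191]
eef_rot: [-3.141, 0.003, -0.207]
force: [-7.1, 2.5, 3.3]
grip_width: 0.0003
grip_force: 3.8
```

>>> {"fn": "carry_out", "kwargs": {"commands": [[1, [2, 0, 0], [0, 0, 0]], [1, [1.5, 0, 0], [0, 0, 0]], [1, [1.5, 0, 0], [0, 0, 0]], [1, [0, 0, 0], [0, 0, 0]]]}}

```text
time_s: 29.28
ee_pos: [0.5215, -0.2451, 0.0188]
eef_rot: [-3.14, 0.003, -0.207]
force: [-6.6, 4.2, 0.6]
grip_width: 0.0001
grip_force: 3.1
```

```bash
python3 -c "
from h import *
report(('scene','side'),(.588,-.334,-.22),dock=(.6642,-.3495,-.21))
overlay('side',None,[(.6642,-.3495,-.21)],'pics/side4.png',(235,165,405,305))"
```

```text
heater [ 0.5878 -0.3337 -0.2204] 0.0024 10
heater dock mm [-78.   -0.4] world [ 0.5878 -0.3337]
pad_left dock mm [-151.2   73.8] world [ 0.5317 -0.2458]
pad_right dock mm [-152.7  -73.2] world [ 0.4996 -0.3892]
rear_left dock mm [-7.1 83.8] world [ 0.6747 -0.266 ]
rear_right dock mm [ -8.9 -86.1] world [ 0.6376 -0.4319]
rel yaw -0.0104
tcp [ 0.5215 -0.2451  0.0188] dock [-161.3   72.3] rot [-3.14e+00  3.00e-03 -2.07e-01] F [-6.  3.] 0.5 t 29.875
```

View pics/side4.png

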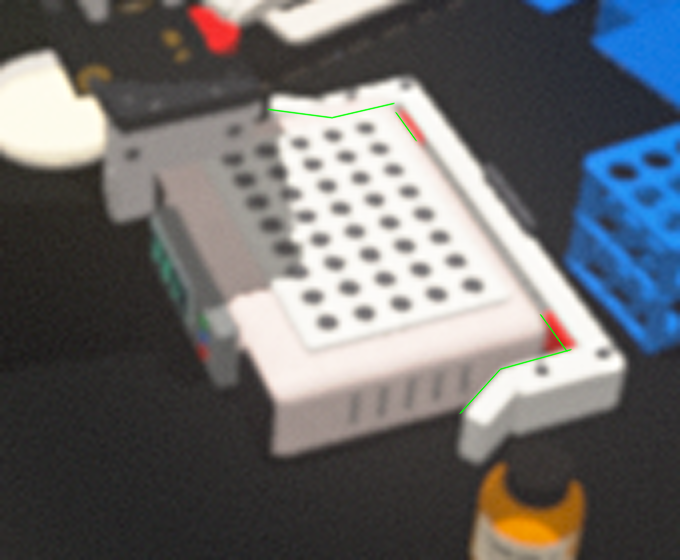

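The heater is nearly home, with a thin gap left in front of both stops (crop (410,125) and (553,330)). I'll take smaller steps now.

>>> {"fn": "carry_out", "kwargs": {"commands": [[1, [-20, 0, 0], [0, 0, 0]], [1, [0, 50, 0], [0, 0, 0]], [1, [0, 50, 0], [0, 0, 0]], [1, [0, 48, 0], [0, 0, 0]], [1, [0, 0, 0], [0, 0, 0]], [1, [14, 0, 0], [0, 0, 0]], [1, [2, 0, 0], [0, 0, 0]], [1, [2, 0, 0], [0, 0, 0]], [1, [2, 0, 0], [0, 0, 0]], [1, [1, 0, 0], [0, 0, 0]]]}}

```text
time_s: 31.18
ee_pos: [0.4919, -0.3905, 0.0193]
eef_rot: [-3.141, 0.003, -0.207]
force: [-8.5, -1.5, 2.5]
grip_width: 0.0008
grip_force: 4.2
```

>>> {"fn": "carry_out", "kwargs": {"commands": [[1, [1, 0, 0], [0, 0, 0]], [1, [1, 0, 0], [0, 0, 0]], [1, [1, 0, 0], [0, 0, 0]], [1, [0, 0, 0], [0, 0, 0]]]}}

```text
time_s: 31.68
ee_pos: [0.4948, -0.3913, 0.0192]
eef_rot: [3.142, 0.002, -0.207]
force: [-7.2, -1.6, 1.9]
grip_width: 0.0005
grip_force: 3.6
```

>>> {"fn": "carry_out", "kwargs": {"commands": [[1, [-20, 0, 0], [0, 0, 0]], [1, [0, -50, 0], [0, 0, 0]], [1, [0, -50, 0], [0, 0, 0]], [1, [0, -48, 0], [0, 0, 0]], [1, [0, 0, 0], [0, 0, 0]], [1, [11, 0, 0], [0, 0, 0]], [1, [2, 0, 0], [0, 0, 0]], [1, [2, 0, 0], [0, 0, 0]], [1, [2, 0, 0], [0, 0, 0]], [1, [1, 0, 0], [0, 0, 0]]]}}

```text
time_s: 32.92
ee_pos: [0.5235, -0.246, 0.0191]
eef_rot: [-3.141, 0.003, -0.207]
force: [-8.2, 2.7, 3.1]
grip_width: 0.0005
grip_force: 3.8
```

>>> {"fn": "carry_out", "kwargs": {"commands": [[1, [1, 0, 0], [0, 0, 0]], [1, [1, 0, 0], [0, 0, 0]], [1, [1, 0, 0], [0, 0, 0]], [1, [0, 0, 0], [0, 0, 0]]]}}

```text
time_s: 33.42
ee_pos: [0.5263, -0.2463, 0.0188]
eef_rot: [-3.14, 0.003, -0.208]
force: [-5.5, 4.4, 1.7]
grip_width: 0.0006
grip_force: 3.5
```

>>> {"fn": "carry_out", "kwargs": {"commands": [[1, [1, 0, 0], [0, 0, 0]], [1, [1, 0, 0], [0, 0, 0]], [1, [0, 0, 0], [0, 0, 0]]]}}

```text
time_s: 33.8
ee_pos: [0.5282, -0.2466, 0.0188]
eef_rot: [-3.14, 0.004, -0.208]
force: [-6.7, 5.2, 2.3]
grip_width: 0.0004
grip_force: 3.7
```

>>> {"fn": "carry_out", "kwargs": {"commands": [[1, [-20, 0, 0], [0, 0, 0]], [1, [0, 50, 0], [0, 0, 0]], [1, [0, 50, 0], [0, 0, 0]], [1, [0, 48, 0], [0, 0, 0]], [1, [0, 0, 0], [0, 0, 0]], [1, [13, 0, 0], [0, 0, 0]], [1, [2, 0, 0], [0, 0, 0]], [1, [2, 0, 0], [0, 0, 0]], [1, [1, 0, 0], [0, 0, 0]], [1, [1, 0, 0], [0, 0, 0]]]}}

```text
time_s: 35.05
ee_pos: [0.497, -0.3914, 0.0193]
eef_rot: [-3.141, 0.002, -0.207]
force: [-7.6, -0.5, 2.0]
grip_width: 0.0004
grip_force: 3.7
```

>>> {"fn": "carry_out", "kwargs": {"commands": [[1, [1, 0, 0], [0, 0, 0]], [1, [1, 0, 0], [0, 0, 0]], [1, [0, 0, 0], [0, 0, 0]]]}}

```text
time_s: 35.42
ee_pos: [0.4988, -0.392, 0.0192]
eef_rot: [-3.142, 0.002, -0.207]
force: [-7.5, -2.1, 1.2]
grip_width: 0.0003
grip_force: 3.4
```

```bash
python3 -c "
from h import *
report(('scene','side'),(.594,-.335,-.22),dock=(.6642,-.3495,-.21))"
```

```text
heater [ 0.5961 -0.3349 -0.2048] 0.002 10
heater dock mm [-69.6   0. ] world [ 0.5961 -0.3349]
pad_left dock mm [-144.    73.2] world [ 0.5386 -0.2479]
pad_right dock mm [-143.3  -73.8] world [ 0.5087 -0.3919]
rear_left dock mm [-0.1 85.4] world [ 0.6819 -0.266 ]
rear_right dock mm [  0.8 -84.6] world [ 0.6473 -0.4324]
rel yaw 0.0052
tcp [ 0.4988 -0.392   0.0192] dock [-152.9  -76.1] rot [-3.142e+00  2.000e-03 -2.070e-01] F [-6.  -3.2] 1.7 t 36.025
```

>>> {"fn": "carry_out", "kwargs": {"commands": [[1, [1, 0, 0], [0, 0, 0]], [1, [0.5, 0, 0], [0, 0, 0]], [1, [0, 0, 0], [0, 0, 0]]]}}

```text
time_s: 36.4
ee_pos: [0.5, -0.3924, 0.0192]
eef_rot: [-3.142, 0.003, -0.207]
force: [-9.4, -1.8, 1.7]
grip_width: 0.0002
grip_force: 4.3
```

>>> {"fn": "carry_out", "kwargs": {"commands": [[1, [-20, 0, 0], [0, 0, 0]], [1, [0, -50, 0], [0, 0, 0]], [1, [0, -50, 0], [0, 0, 0]], [1, [0, -48, 0], [0, 0, 0]], [1, [0, 0, 0], [0, 0, 0]], [1, [12, 0, 0], [0, 0, 0]], [1, [2, 0, 0], [0, 0, 0]], [1, [2, 0, 0], [0, 0, 0]], [1, [1, 0, 0], [0, 0, 0]], [1, [0, 0, 0], [0, 0, 0]]]}}

```text
time_s: 37.65
ee_pos: [0.5286, -0.2472, 0.0193]
eef_rot: [-3.142, 0.0, -0.207]
force: [-2.0, -0.2, -0.3]
grip_width: 0.0005
grip_force: 0.7
```

>>> {"fn": "carry_out", "kwargs": {"commands": [[1, [1, 0, 0], [0, 0, 0]], [1, [1, 0, 0], [0, 0, 0]], [1, [0, 0, 0], [0, 0, 0]]]}}

```text
time_s: 38.02
ee_pos: [0.5301, -0.247, 0.0192]
eef_rot: [-3.141, 0.002, -0.207]
force: [-6.9, 2.8, 1.8]
grip_width: 0.0003
grip_force: 3.3
```

>>> {"fn": "carry_out", "kwargs": {"commands": [[1, [0.5, 0, 0], [0, 0, 0]], [1, [0.5, 0, 0], [0, 0, 0]], [1, [0, 0, 0], [0, 0, 0]]]}}

```text
time_s: 38.4
ee_pos: [0.5306, -0.247, 0.0191]
eef_rot: [-3.141, 0.003, -0.207]
force: [-8.7, 3.5, 2.5]
grip_width: 0.0
grip_force: 4.8
```

>>> {"fn": "carry_out", "kwargs": {"commands": [[1, [0.5, 0, 0], [0, 0, 0]], [1, [0.5, 0, 0], [0, 0, 0]], [1, [0, 0, 0], [0, 0, 0]]]}}

```text
time_s: 38.78
ee_pos: [0.5306, -0.2471, 0.0189]
eef_rot: [-3.14, 0.006, -0.207]
force: [-16.6, 3.8, 7.0]
grip_width: 0.0007
grip_force: 8.4
```

The left rear is home: force rises with no further motion. Now the right.

>>> {"fn": "carry_out", "kwargs": {"commands": [[1, [-22, 0, 0], [0, 0, 0]], [1, [0, 50, 0], [0, 0, 0]], [1, [0, 50, 0], [0, 0, 0]], [1, [0, 48, 0], [0, 0, 0]], [1, [0, 0, 0], [0, 0, 0]], [1, [14, 0, 0], [0, 0, 0]], [1, [2, 0, 0], [0, 0, 0]], [1, [2, 0, 0], [0, 0, 0]], [1, [1, 0, 0], [0, 0, 0]], [1, [0, 0, 0], [0, 0, 0]]]}}

```text
time_s: 40.02
ee_pos: [0.4994, -0.3919, 0.0195]
eef_rot: [-3.142, -0.0, -0.207]
force: [-0.7, 0.3, -0.1]
grip_width: 0.0003
grip_force: 0.0
```

>>> {"fn": "carry_out", "kwargs": {"commands": [[1, [1, 0, 0], [0, 0, 0]], [1, [1, 0, 0], [0, 0, 0]], [1, [0, 0, 0], [0, 0, 0]]]}}

```text
time_s: 40.4
ee_pos: [0.5002, -0.3922, 0.0192]
eef_rot: [-3.141, 0.003, -0.207]
force: [-9.3, 2.4, 3.2]
grip_width: 0.0003
grip_force: 4.7
```

>>> {"fn": "carry_out", "kwargs": {"commands": [[1, [0.5, 0, 0], [0, 0, 0]], [1, [0.5, 0, 0], [0, 0, 0]], [1, [0, 0, 0], [0, 0, 0]]]}}

```text
time_s: 40.78
ee_pos: [0.5002, -0.3923, 0.0191]
eef_rot: [-3.14, 0.005, -0.208]
force: [-15.5, 4.3, 6.6]
grip_width: 0.0003
grip_force: 8.4
```

>>> {"fn": "carry_out", "kwargs": {"commands": [[1, [-22, 0, 0], [0, 0, 0]], [1, [0, -50, 0], [0, 0, 0]], [1, [0, -50, 0], [0, 0, 0]], [1, [0, -48, 0], [0, 0, 0]], [1, [0, 0, 0], [0, 0, 0]], [1, [15, 0, 0], [0, 0, 0]], [1, [2, 0, 0], [0, 0, 0]], [1, [2, 0, 0], [0, 0, 0]], [1, [1, 0, 0], [0, 0, 0]], [1, [0, 0, 0], [0, 0, 0]]]}}

```text
time_s: 42.02
ee_pos: [0.5305, -0.2475, 0.0194]
eef_rot: [-3.142, 0.0, -0.207]
force: [-2.0, 0.2, 1.1]
grip_width: 0.0007
grip_force: 0.6
```

>>> {"fn": "carry_out", "kwargs": {"commands": [[1, [1, 0, 0], [0, 0, 0]], [1, [0.5, 0, 0], [0, 0, 0]], [1, [0, 0, 0], [0, 0, 0]]]}}

```text
time_s: 42.4
ee_pos: [0.5306, -0.2474, 0.019]
eef_rot: [-3.141, 0.004, -0.207]
force: [-12.2, 1.8, 4.4]
grip_width: 0.0004
grip_force: 6.3
```

```bash
python3 -c "
from h import *
report(('scene','side'),(.596,-.335,-.21),dock=(.6642,-.3495,-.21))"
```

```text
heater [ 0.5964 -0.3345 -0.2067] 0.0017 10
heater dock mm [-69.5   0.6] world [ 0.5964 -0.3345]
pad_left dock mm [-143.7   73.8] world [ 0.539  -0.2474]
pad_right dock mm [-143.2  -73.2] world [ 0.5088 -0.3912]
rear_left dock mm [ 0.2 85.8] world [ 0.6823 -0.2656]
rear_right dock mm [  0.8 -84.2] world [ 0.6474 -0.432 ]
rel yaw 0.0033
tcp [ 0.5306 -0.2474  0.019 ] dock [-152.   72.] rot [-3.141  0.004 -0.207] F [-13.   -0.8] 6.3 t 43.0
```

Left still holds at home (same position, 12 N). Bring it to about 20 N.

>>> {"fn": "carry_out", "kwargs": {"commands": [[1, [0.5, 0, 0], [0, 0, 0]], [1, [0.5, 0, 0], [0, 0, 0]], [1, [0, 0, 0], [0, 0, 0]]]}}

```text
time_s: 43.38
ee_pos: [0.5306, -0.2473, 0.0188]
eef_rot: [-3.141, 0.007, -0.207]
force: [-18.1, 3.7, 8.7]
grip_width: 0.0006
grip_force: 9.8
```

>>> {"fn": "carry_out", "kwargs": {"commands": [[1, [0.3, 0, 0], [0, 0, 0]], [1, [0, 0, 0], [0, 0, 0]], [1, [0, 0, 0], [0, 0, 0]], [1, [0, 0, 0], [0, 0, 0]]]}}

```text
time_s: 43.88
ee_pos: [0.5306, -0.2473, 0.0188]
eef_rot: [-3.141, 0.008, -0.207]
force: [-22.1, 3.9, 10.2]
grip_width: 0.0007
grip_force: 11.0
```

>>> {"fn": "carry_out", "kwargs": {"commands": [[1, [-23, 0, 0], [0, 0, 0]], [1, [0, 50, 0], [0, 0, 0]], [1, [0, 50, 0], [0, 0, 0]], [1, [0, 48, 0], [0, 0, 0]], [1, [0, 0, 0], [0, 0, 0]], [1, [15, 0, 0], [0, 0, 0]], [1, [2, 0, 0], [0, 0, 0]], [1, [2, 0, 0], [0, 0, 0]], [1, [1, 0, 0], [0, 0, 0]], [1, [0, 0, 0], [0, 0, 0]]]}}

```text
time_s: 45.12
ee_pos: [0.5001, -0.3921, 0.0194]
eef_rot: [-3.142, 0.0, -0.207]
force: [0.0, -0.6, 1.2]
grip_width: 0.0008
grip_force: 0.0
```

>>> {"fn": "carry_out", "kwargs": {"commands": [[1, [1, 0, 0], [0, 0, 0]], [1, [0.5, 0, 0], [0, 0, 0]], [1, [0, 0, 0], [0, 0, 0]]]}}

```text
time_s: 45.5
ee_pos: [0.5002, -0.3922, 0.0192]
eef_rot: [-3.141, 0.004, -0.207]
force: [-10.3, 3.1, 4.9]
grip_width: 0.0004
grip_force: 5.6
```

>>> {"fn": "carry_out", "kwargs": {"commands": [[1, [0.5, 0, 0], [0, 0, 0]], [1, [0.5, 0, 0], [0, 0, 0]], [1, [0, 0, 0], [0, 0, 0]]]}}

```text
time_s: 45.88
ee_pos: [0.5002, -0.3922, 0.019]
eef_rot: [-3.14, 0.006, -0.208]
force: [-18.3, 4.9, 8.4]
grip_width: 0.0004
grip_force: 9.3
```

>>> {"fn": "carry_out", "kwargs": {"commands": [[1, [0.2, 0, 0], [0, 0, 0]], [1, [0, 0, 0], [0, 0, 0]], [1, [0, 0, 0], [0, 0, 0]], [1, [0, 0, 0], [0, 0, 0]]]}}

```text
time_s: 46.38
ee_pos: [0.5002, -0.3922, 0.019]
eef_rot: [-3.14, 0.006, -0.208]
force: [-19.2, 5.3, 9.4]
grip_width: 0.0006
grip_force: 10.1
```

>>> {"fn": "carry_out", "kwargs": {"commands": [[1, [-20, 0, 0], [0, 0, 0]], [1, [-20, 0, 0], [0, 0, 0]], [1, [-10, 0, -40], [0, 0, 0]], [1, [-10, 0, -50], [0, 0, 0]], [1, [-30, 30, -40], [0, 0, 0]], [1, [-30, 40, 0], [0, 0, 0]], [1, [0, 0, 0], [0, 0, 0]]]}}

```text
time_s: 47.25
ee_pos: [0.369, -0.4383, 0.15]
eef_rot: [3.141, -0.001, -0.211]
force: [-0.4, -0.3, -0.3]
grip_width: -0.0001
grip_force: 0.0
```

```bash
python3 -c "
from h import *
report(('scene','side'),(.596,-.335,-.21),dock=(.6642,-.3495,-.21))
places(['bottle','petri_dish','jar'],('side',))
overlay('side',None,[],'pics/side5.png',(235,165,405,305))"
```

```text
heater [ 0.5983 -0.3341 -0.2103] 0.0027 9
heater dock mm [-67.7   1.4] world [ 0.5983 -0.3341]
pad_left dock mm [-141.7   74.9] world [ 0.5412 -0.2467]
pad_right dock mm [-141.7  -72.1] world [ 0.5105 -0.3905]
rear_left dock mm [ 2.3 86.3] world [ 0.6845 -0.2655]
rear_right dock mm [  2.3 -83.7] world [ 0.649  -0.4318]
rel yaw -0.0003
tcp [ 0.3712 -0.4364  0.1494] dock [-268.4 -146.1] rot [-3.142  0.    -0.207] F [-0.3 -0.9] 0.4 t 47.85
side bottle [([0.5622, -0.513, 0.0012], 0.87), ([0.6645, -0.3508, -0.0023], 0.44)]
side petri_dish [([0.535, -0.1345, -0.0016], 0.54)]
side jar [([0.62, -0.1513, 0.0015], 0.77)]
```

View pics/side5.png

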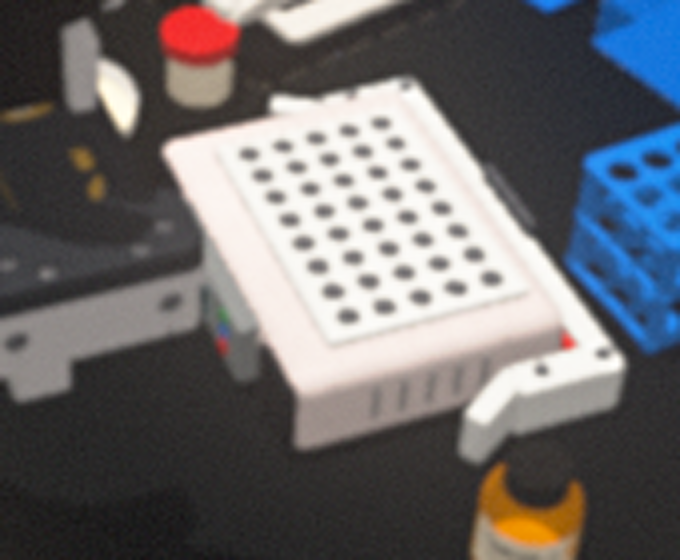

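The heater sits square against the bar with both stops covered, apart from a sliver of red at (568,342). The bottle, dish and jar have not moved, and the hand is clear. I'm handing in.

```bash
python3 -c "
from station import ctrl
print(ctrl.hand_in())"
```

```text
the job is handed in; nothing more can be done
None
```

The heater is home on both red stops and was bedded with about 22 N on the left pad, then about 20 N on the right; the hand was clear and the job was handed in at about 48 s.

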